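Hang the slide rack in the side hook of the drain stand

ROBOT

A 6-joint arm with a two-finger parallel gripper is mounted at the origin on a cart in front of the work surface, level with it; the furniture and walls round the work are solid. World frame = base frame: x ahead of the robot, y to its left, z up, the work surface at z = 0. Lengths are in mm, angles in rad, forces in N, time in s.
With the tool pointing down it reaches from about 350 to 875 mm from the base axis. Payload 4.2 kg.
Tool frame: the origin (TCP) lies between the finger pads, 19 mm behind the fingertips; this is the grasp point; z points along the fingers, y is the line along which they close (so a half turn about z gives the same grasp; the last joint's range is limited). The gripper opens to 85 mm and grips with 20 to 120 N. Pads are 22 mm wide; open, the fingers measure 114 mm over their backs; the gripper's body (76 mm by 85 mm) begins 54 mm behind the grasp point. The pads swing forward as they close: fully open they stand 13 mm farther back than shut.
Start: joints at [1.382, 0.385, 0.008, 0, -1.194, -0.259], TCP at [270.581, 563.37, 250.012] pointing down, gripper open.
Joint ranges: [-3.14, 3.14], [-1.21, 2.06], [-1.07, 1.41], [-3.16, 2.05], [-2.99, -0.16], [-3.1, 3.1]. Speed limits (rad/s): [2.79, 2.79, 3.14, 3.14, 3.14, 3.14].

INTERFACE

Orientations are given as a unit quaternion [x, y, z, w].
In Python, from bench import * gives the robot as it stands.
- The arm moves only by the tool arm_command, never from a script. Its argument "steps" is one flat list of numbers, 4 for each row, row after row: the shift along the tool's x, y, z in m, then the turn about the tool's z in rad. In form: [tx, ty, tz, roll, tx, ty, tz, roll, ...]. A call has 1 to 20 rows; each row shifts and turns the commanded pose from where the row before left it, along the tool's axes as they then stand; what a row does not reach is not made up. A row lasts 1/8 s, in which the tool goes at most 62.5 mm and 10.7 degrees, less where a joint would pass 70% of its speed; a pose out of reach is approached as far as the arm can. A call with a gripper value outside its range is refused whole. "grip" is the finger opening in m, from 0 to 0.0854, set as the call begins (left out, the last holds). The fingers move at their own pace and stop on an object; the grip force is fixed at half the most. Time passes only in rows, so rows that do not move let the fingers close. It gives the time, the measured TCP pose, the force, the opening and the grip force at its end, in the units of the state.
- read_state(): the state, without advancing time (a new reading comes with each control period).
- get_image(name): name is "scene" or "side" or "wrist"; returns the picture (420x560x3 uint8, red, green, blue); there is no depth.
- get_calibration(name): a dict with "camera_matrix" (3x3 intrinsics, pixels), "cam_to_world" (4x4, takes a point from camera to world coordinates). Camera axes: x right, y down, z forward; pixel columns grow to the right and rows downward; lengths in mm; the calibration is good to about 2 mm. A picture is of the moment at which its call begins: read the wrist's pose just before it. get_calibration takes no time and is no camera call; for the wrist camera it gives the pose at the moment of the call.
- job_done(): hands the job in; it is judged then, once.
The state is a dict: "clock": time; "joints": joint angles; "joint_vel": joint speeds; "joint_efforts": joint torques, N m; "position": TCP position; "ee_rot": TCP orientation; "contact_force": force on the tool from outside, world axes, zero at the start; "wrist_torque": the same for the moment, N m; "gripper_width": finger opening in mm; "grasp_force": force on a finger pad.
Only numpy, scipy, OpenCV 4.12 (cv2) and the standard library are available. Lean on these libraries where they do the work, as an engineer would, in place of code of your own. Each camera call takes 0.05 s, during which the arm holds its last target. There are 200 camera calls.

TASK

Pick up the rack of glass slides, keep it upright (within about 14 degrees), and hang it up to drain: bring its cross bar sideways into the open mouth of the double hook on the drain stand, along the slot, and let it down into the throat until it hangs there freely, then let go. The hook head is clamped somewhere along its guide rods, not measured, so feel for the end of the slot; go gently, the rack may press on the stand with no more than 15 N. Leave the two bottles and the canister where they stand.

Things in the scene. Friction and masses are not known exactly. Their poses are not given: they have to be found in the camera images.
- slide_rack: Loose steel slide rack, about 0.18 to 0.35 kg: a low basket (44 mm in x, 76 mm in y, 40 mm high) holding seven upright glass slides, two wires rising to a horizontal cross bar, and a flat steel stem up to a black square grip; 168 mm tall in all. Origin: centre of the underside; z up, y along the cross bar. Front and back are alike. Starts standing on the desk.
- rack_bar (a point): Centre of the rack's round cross bar, 88 mm above the rack's underside. The bar is 8 mm thick, runs along the rack's y and is 90 mm long over its end collars (14 mm diameter, inner faces 42 mm either side of the middle).
- rack_grip (a point): Where to grip: 64 mm straight above the bar, 152 mm above the underside, in the black block, 18 x 18 mm, 36 mm tall (132 to 168 mm up), to be taken from above. Axes as the rack's. Fingers closing along the rack's x hold it firm; closing along its y, a push on the bar can pivot it between the pads. With the TCP here the fingertips clear the hook even when the bar is seated.
- drain_stand: Fixed stand. Origin: on the desk, mid-range of the hook head; x to the back (the post), mouth opens towards -x, z up. White drip-tray foot x -50 to +84, y -58 to +58 mm, at most 11 mm high. Aluminium post x +56 to +76, y -28 to +28 mm, 143 mm tall. Grey double-hook head on two rods before the post. The rack may press on the stand with at most 15 N.
- hook_range_mid (a point): On the fixed stand, at (0, 0, 110) mm in its frame, NOT on the head: where the seated bar's centre would be were the head mid-range. The head is clamped, immovable by light pushes, at an unmeasured place: its throat centre is at stand x = h, h anywhere from -22 to +22 mm; find it by touch or sight. y and z are true: the seated bar's centre is 110 mm up, the rack's underside then 22 mm up.
- slot_level (a point): On the fixed stand, at (0, 0, 127) mm: the height at which the bar's centre passes along the slot. Two upright cheeks, 8 mm thick, at y = +30 and -30 mm, each have a level slot (floor z = 120, ceiling z = 134 mm) from the mouth at x = h-38 mm (lips rounded, 6 mm radius) back to its end wall at x = h+6 mm. The rack's stem passes between the cheeks, its collars outside.
- throat_floor (a point): On the fixed stand, at (0, 0, 106) mm: level of the throat's flat floor. At the slot's end the throat, 12 mm wide (x = h-6 to h+6 mm), drops from the slot to this floor; the slot's end wall is also its back wall, so a bar touching that wall is over the throat. Cheeks span z 94 to 146 mm; a back plate joins them at x = h+14 to h+22 mm.
- reagent_4: Bystander, to be left alone: small white plastic reagent bottle with screw cap, 38 mm diameter, 72 mm tall. Origin: centre of the underside.
- objective_canister: Bystander, to be left alone: round canister with black lower half and cream top, 35 mm diameter, 61 mm tall. Origin: centre of the underside.
- oil_dropper: Bystander, to be left alone: small brown bottle with black cap, 26 mm diameter, 58 mm tall. Origin: centre of the underside.

How it is judged (in metres and radians):
On the way, in this order (a step that is already met when the one before it is completed fails the run):
1. the rack is lifted clear of the desk (height (world z) of slide_rack above 0.02 m), for 0.1 s.
2. the cross bar has come in from the side at the level of the slot (x of rack_bar in the frame of drain_stand between -0.026 and 0.026 m and y of rack_bar in the frame of drain_stand between -0.012 and 0.012 m and z of rack_bar in the frame of drain_stand between 0.121 and 0.133 m), for 0.1 s.
At the end, for the whole second after the job is handed in: the rack hangs still and upright (within 0.12 rad) with its bar down in both throats: bar centre 105 to 114 mm above the desk, within 26 mm of the stand's origin in the stand's x and 12 mm in its y, bar parallel to the stand's y within 0.15 rad, carried by the stand and released (x of rack_bar in the frame of drain_stand between -0.026 and 0.026 m and y of rack_bar in the frame of drain_stand between -0.012 and 0.012 m and z of rack_bar in the frame of drain_stand between 0.105 and 0.114 m and angle between slide_rack's own z axis and vertical below 0.12 rad and angle between the y axis of slide_rack and the y axis of drain_stand, either way round below 0.15 rad and contact force between slide_rack and drain_stand above 0.8 N and contact force between slide_rack and the fingers below 0.05 N and linear speed of slide_rack below 0.03 m/s); the robot touches nothing.
It fails at once if the rack is pressed against the stand with more than 15 N (contact force between slide_rack and drain_stand above 15 N).
It fails at once if the rack is tipped by more than 0.25 rad (angle between slide_rack's own z axis and vertical above 0.25 rad).
It fails at once if a bottle or the canister is shifted by more than 30 mm (distance of any of reagent_4, objective_canister, oil_dropper from where it was at the start of the episode above 0.03 m).
It also fails if it takes over 64 s, if anything falls off the work surface, if the arm or the gripper's body presses on something with over 40 N, if the wrist force passes 120 N, or if a joint passes its speed limit or range.

## Working session

There is one attempt and no reset: what is moved stays moved. The work goes in short steps, Python scripts to look and compute and a tool call to move; the robot and the scene stay as the last step left them, time stands still between calls to the robot, and variables do not carry over. Pictures are saved under pics/ and viewed, at most 10 in all, crops included, and the job is handed in when it is done.

Besides the shell and the picture viewer there is one more tool, called after "Emit:" by a JSON object that holds its "op" and its "data", one argument or row to a line. arm_command: Moves the arm, as the interface text tells. Its arguments: {"type":"object","properties":{"steps":{"type":"array","items":{"type":"number"}},"grip":{"type":"number"}},"required":["steps"]}

```bash
mkdir -p pics
python3 - <<'E'
from bench import *
import cv2,numpy as np
s=read_state();print(s)
for n in("scene","side"):
    im=get_image(n);cv2.imwrite(f"pics/{n}0.png",im[:,:,::-1]);c=get_calibration(n)
    print(n,np.round(c["camera_matrix"],1).tolist(),np.round(c["cam_to_world"],3).tolist())
E
```

```text
{'clock': 0.0, 'joints': array([ 1.38160749e+00,  3.85579171e-01,  6.58119243e-03, -5.16078593e-04,
       -1.19399947e+00, -2.58575799e-01]), 'joint_vel': array([ 0.00098412, -0.00048319,  0.00019078,  0.0002925 ,  0.0027893 ,
       -0.00125428]), 'joint_efforts': array([ 5.09141246e-04, -3.92291522e+01,  1.88400578e+01,  4.18611825e+00,
       -4.69834442e-03, -5.88027802e-06]), 'position': array([270.34647501, 562.88070034, 248.88789164]), 'ee_rot': array([ 9.75021100e-01, -2.22109401e-01, -2.01513817e-04,  1.10821494e-03]), 'contact_force': array([ 0.77121732,  0.09399526, -0.21134858]), 'wrist_torque': array([0.02819966, 0.01535141, 0.04198229]), 'grasp_force': 0.0, 'gripper_width': 85.68641631538866}
scene [[531.6, 0.0, 285.4], [0.0, 531.6, 213.4], [0.0, 0.0, 1.0]] [[0.85, -0.318, 0.419, 130.093], [-0.526, -0.482, 0.701, -421.715], [-0.021, -0.816, -0.577, 591.167], [0.0, 0.0, 0.0, 1.0]]
side [[441.9, 0.0, 282.2], [0.0, 441.9, 207.1], [0.0, 0.0, 1.0]] [[0.916, -0.228, 0.33, 202.836], [-0.401, -0.547, 0.735, -470.972], [0.013, -0.806, -0.592, 625.844], [0.0, 0.0, 0.0, 1.0]]
```

View pics/scene0.png

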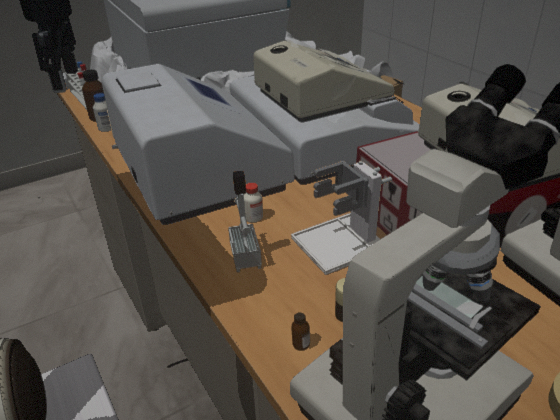

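View pics/side0.png

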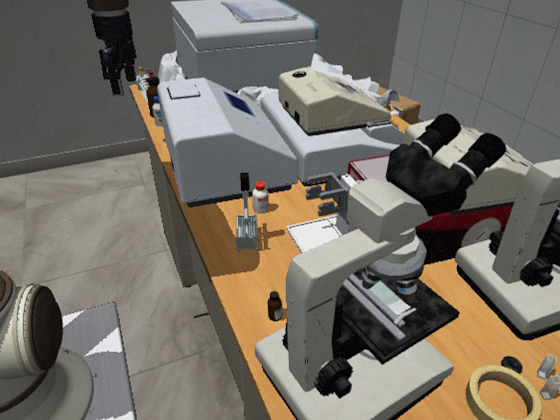

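The scene picture shows the rack's grip at about (239,183), its basket at (245,247), and the stand's tray at (335,243) with the hook at (340,185). The side picture has the grip at about (245,182) and the tray at (315,235). The spectrometer stands behind. I'll enlarge both.

Run:
```python
import cv2,numpy as np
a=cv2.imread("pics/scene0.png")[155:285,220:390];b=cv2.imread("pics/side0.png")[160:260,225:355]
a=cv2.resize(a,(785,600),interpolation=cv2.INTER_CUBIC);b=cv2.resize(b,(780,600),interpolation=cv2.INTER_CUBIC)
cv2.imwrite("pics/ca.png",a);cv2.imwrite("pics/cb.png",b)
```

```text
(no output)
```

View pics/ca.png

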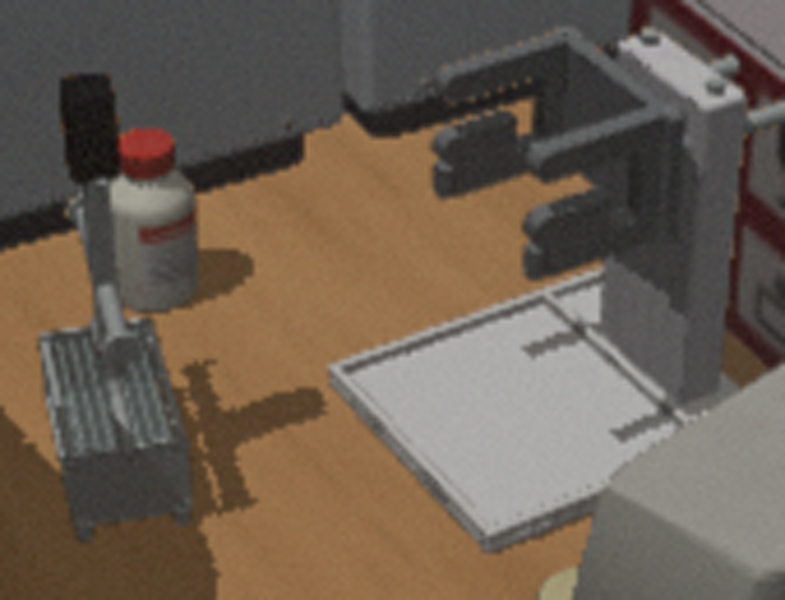

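View pics/cb.png

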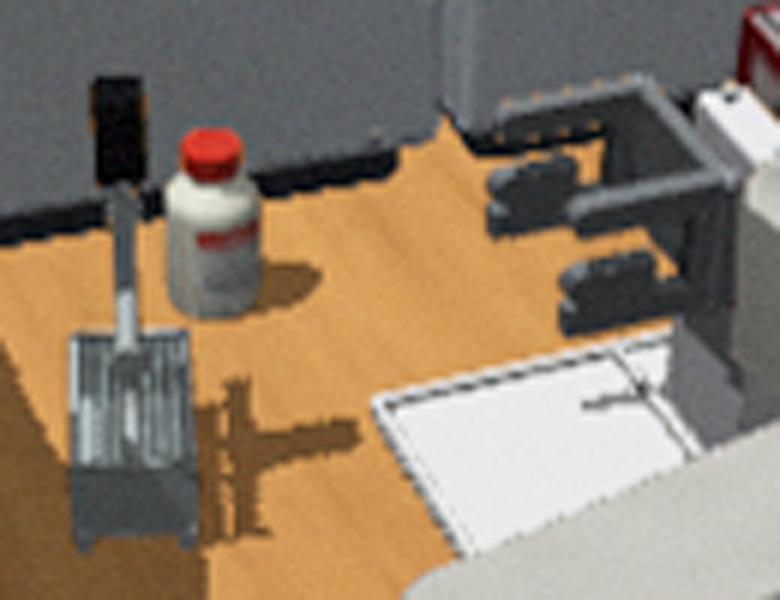

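Crops: in ca, the grip centre is (89,128), the basket rim corners are (40,340), (150,322), (190,455), (65,460), the tray corners (332,370) and (487,548), and the post top (620,42), (742,95). In cb, the grip is at (120,130), the rim corners (70,338), (188,330), and the tray corner (375,400).

```bash
cat > h.py <<'E'
from bench import *
import cv2,numpy as np
def ray(n,px):
    c=get_calibration(n);T=np.array(c["cam_to_world"]);K=np.array(c["camera_matrix"])
    return T[:3,3],T[:3,:3]@np.linalg.solve(K,[px[0],px[1],1])
def onz(n,px,z):
    o,d=ray(n,px);return (o+d*(z-o[2])/d[2])
def tri(p):
    A=np.zeros((3,3));b=np.zeros(3)
    for n,px in p:
        o,d=ray(n,px);d=d/np.linalg.norm(d);M=np.eye(3)-np.outer(d,d);A+=M;b+=M@o
    return np.linalg.solve(A,b)
A=lambda x,y:(220+(x+.5)/4.617-.5,155+(y+.5)/4.615-.5)
B=lambda x,y:(225+(x+.5)/6-.5,160+(y+.5)/6-.5)
E
python3 - <<'E'
from h import *
def show(l,a,b,z):
    o=[l]
    if a:o.append(onz("scene",A(*a),z).round(0)[:2])
    if b:o.append(onz("side",B(*b),z).round(0)[:2])
    if a and b:o.append(tri([("scene",A(*a)),("side",B(*b))]).round(0))
    print(*o)
show("grip",(89,128),(120,130),150)
show("rimFL",(40,340),(70,338),40)
show("rimFR",(150,322),(188,330),40)
show("rimNR",(190,455),(195,465),40)
show("rimNL",(65,460),(72,467),40)
show("footNL",(85,537),(82,547),0)
show("footNR",(183,522),(190,547),0)
show("trayL",(332,370),(375,400),11)
show("trayF",(487,545),None,11)
show("trayFbase",(487,552),None,0)
show("postFL",(620,42),(698,98),143)
show("postBR",(742,95),None,143)
show("postFR",(712,108),None,143)
show("cheekfar tip top",(440,75),(497,103),146)
show("cheekfar back",(568,32),(640,78),146)
show("cheeknear tip",(530,148),(568,202),146)
show("cheeknear back",(665,110),(735,180),146)
show("cheekfar bottip",(437,195),(490,236),94)
show("cheeknear bottip",(530,275),(563,333),94)
show("reagent cap",(147,140),(212,140),70)
show("rodhole/oil",(0,0),(0,0),0)
print(onz("scene",(301,345),0),onz("side",(275,316),0))
E
```

```text
grip [434. 227.] [434. 227.] [435. 230. 148.]
rimFL [424. 265.] [424. 265.] [425. 267.  39.]
rimFR [464. 252.] [466. 253.] [468. 260.  34.]
rimNR [438. 175.] [441. 181.] [441. 182.  36.]
rimNL [400. 196.] [402. 196.] [406. 212.  27.]
footNL [405. 198.] [404. 199.] [402. 191.   8.]
footNR [439. 186.] [439. 185.] [441. 189.  -3.]
trayL [526. 221.] [527. 222.] [529. 227.   6.]
trayF [517. 105.]
trayFbase [523. 112.]
postFL [627. 182.] [627. 181.] [627. 181. 143.]
postBR [640. 129.]
postFR [626. 128.]
cheekfar tip top [557. 195.] [559. 200.] [559. 199. 145.]
cheekfar back [613. 194.] [612. 196.] [606. 186. 152.]
cheeknear tip [555. 138.] [554. 138.] [552. 134. 149.]
cheeknear back [608. 133.] [610. 129.] [626. 152. 129.]
cheekfar bottip [557. 197.] [557. 196.] [558. 198.  93.]
cheeknear bottip [556. 137.] [555. 137.] [553. 133.  97.]
reagent cap [504. 323.] [503. 324.] [500. 315.  76.]
rodhole/oil [556. 579.] [493. 573.] [379. 164. 245.]
[406.98582384   7.71424306   0.        ] [408.01502297   9.23261755   0.        ]
```

Run:
```python
from h import *
for l,a,b in [("spec bottom front R",(285,188),(296,187)),("spec bottom front L",(165,217),(187,203)),("spec topleft",(104,82),(161,80)),
 ("spec top front",(152,122),(174,114)),("spec left bottom rear",(122,150),(163,126)),("scope headcorner",(413,157),(347,190)),("scope headR",(500,180),(425,225)),("scope arm left",(345,262),(290,265)),("ocular",(505,72),(445,120)),("scope neck", (450,130),(395,160))]:
    print(l,tri([("scene",a),("side",b)]).round(0),onz("scene",a,0).round(0)[:2])
```

```text
spec bottom front R [684. 504. -97.] [607. 374.]
spec bottom front L [329. 303.  77.] [360. 414.]
spec topleft [391. 835. 140.] [ 463. 1184.]
spec top front [315. 225. 300.] [487. 834.]
spec left bottom rear [308. 379. 201.] [374. 728.]
scope headcorner [ 423. -144.  368.] [914. 325.]
scope headR [ 499. -184.  334.] [996. 153.]
scope arm left [ 364. -135.  274.] [569. 119.]
ocular [593. -91. 392.] [1501.  560.]
scope neck [536. -81. 340.] [1081.  375.]
```

Run:
```python
from h import *
c=get_calibration("scene");T=np.linalg.inv(np.array(c["cam_to_world"]));K=np.array(c["camera_matrix"])
def pr(p):
    q=K@(T[:3,:3]@np.array(p)+T[:3,3]);return (q[:2]/q[2]).round(0)
for z in(0,50,100,150,200,250):print(z,pr((360,414,z)),pr((607,374,z)))
print([onz("scene",p,0).round(0)[:2] for p in[(75,120),(170,270),(250,360),(122,150)]])
print([onz("scene",p,z).round(0)[:2] for p,z in[((104,82),200),((140,130),200),((152,145),150)]])
```

```text
0 [165. 217.] [285. 188.]
50 [161. 195.] [285. 167.]
100 [157. 172.] [284. 145.]
150 [152. 148.] [284. 122.]
200 [147. 122.] [283.  97.]
250 [142.  94.] [282.  71.]
[array([322., 960.]), array([310., 263.]), array([333.,  24.]), array([374., 728.])]
[array([351., 641.]), array([339., 391.]), array([363., 424.])]
```

Emit:
{"op": "arm_command", "data": {
  "steps": [0.019, 0.039, 0, 0, 0.019, 0.039, 0, 0, 0.019, 0.039, 0, 0, 0.019, 0.039, 0, 0, 0.019, 0.039, 0, 0, 0.019, 0.039, 0, 0, 0.035, 0.012, 0, 0, 0.035, 0.012, 0, 0, 0.035, 0.012, 0, 0, 0, 0, 0, 0.18, 0, 0, 0, 0.18, 0, 0, 0, 0.18, 0, 0, 0, 0.18, 0, 0, 0, 0.18, 0, 0, 0, 0.18, 0, 0, 0, 0.18, 0, 0, 0, 0.18, 0, 0, 0, 0, 0, 0, 0, 0],
  "grip": 0.0854
}}

```text
clock: 2.48
position: [351.0, 225.1, 249.9]
ee_rot: [-0.588, 0.809, -0.0, -0.0]
contact_force: [-0.3, 0.2, 0.3]
gripper_width: 85.4
grasp_force: 0.0
```

Run:
```python
from h import *
s=read_state();print(s["clock"],s["position"].round(1),s["ee_rot"].round(3),s["joints"].round(2),s["contact_force"].round(2))
c=get_calibration("wrist");print(np.round(c["camera_matrix"],1).tolist(),np.round(c["cam_to_world"],3).tolist())
im=get_image("wrist");cv2.imwrite("pics/w1.png",im[:,:,::-1])
```

```text
2.475 [351.  225.1 249.9] [-0.588  0.809 -0.    -0.   ] [ 0.96  0.02 -0.46 -0.   -1.09 -1.28] [-0.27  0.22  0.31]
[[337.7, 0.0, 278.8], [0.0, 337.7, 209.6], [0.0, 0.0, 1.0]] [[-0.951, 0.299, 0.077, 330.679], [0.309, 0.919, 0.245, 163.925], [0.002, 0.257, -0.966, 374.117], [0.0, 0.0, 0.0, 1.0]]
```

View pics/w1.png

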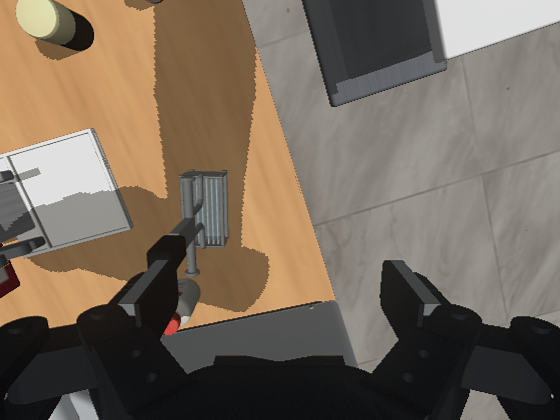

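The wrist view shows the bar from (187,176) to (192,272), the basket rim at (181..227, 172..247), and the tray's front corners at (95,129) and (131,228). The grip is behind the left finger at about (172,245).

Run:
```python
from h import *
w=lambda p,z:onz("wrist",p,z).round(1)[:2]
a,b=w((187,175),88),w((192,272),88);print("bar",a,b,np.linalg.norm(a-b),(a+b)/2,np.arctan2(-(b-a)[0],(b-a)[1]))
for p in[(204,172),(227,171),(228,246)]:print("rim",w(p,40))
a,b=w((95,129),11),w((131,228),11);print("tray",a,b,np.linalg.norm(a-b),(a+b)/2,np.arctan2(-(b-a)[0],(b-a)[1]))
```

```text
bar [418.7 183.2] [448.1 268.3] 90.03538193399308 [433.4  225.75] -0.33263877882172005
rim [416.2 188.9]
rim [394.2 195. ]
rim [420.6 269.8]
tray [515.6 113.6] [525.  224.8] 111.59659493013218 [520.3 169.2] -0.08433188469683343
```

Emit:
{"op": "arm_command", "data": {
  "steps": [-0.013, -0.039, 0, 0.017, -0.013, -0.039, 0, 0, 0, 0, 0, 0, 0, 0, 0.03, 0, 0, 0, 0.03, 0, 0, 0, 0.02, 0, 0, 0, 0.01, 0, 0, 0, 0.008, 0, 0, 0, 0, 0, 0, 0, 0, 0]
}}

```text
clock: 3.78
position: [433.6, 225.2, 152.7]
ee_rot: [-0.58, 0.815, 0.0, 0.001]
contact_force: [0.7, 0.8, -0.1]
gripper_width: 85.4
grasp_force: 0.0
```

Emit:
{"op": "arm_command", "data": {
  "steps": [0, 0, 0, 0, 0, 0, 0, 0, 0, 0, 0, 0, 0, 0, 0, 0, 0, 0, 0, 0, 0, 0, 0, 0, 0, 0, 0, 0, 0, 0, 0, 0],
  "grip": 0
}}

```text
clock: 4.78
position: [433.5, 224.9, 152.2]
ee_rot: [-0.58, 0.815, -0.0, 0.0]
contact_force: [0.6, -1.0, 1.9]
gripper_width: 17.4
grasp_force: 59.9
```

Run:
```python
from h import *
s=read_state();print(s["clock"],s["position"].round(1),s["ee_rot"].round(4),s["joints"].round(2),s["contact_force"].round(2),s["wrist_torque"].round(2))
im=get_image("wrist");cv2.imwrite("pics/w2.png",im[:,:,::-1])
```

```text
4.775 [433.5 224.9 152.2] [-5.798e-01  8.148e-01 -1.000e-04  2.000e-04] [ 0.81  0.25 -0.46  0.   -0.86 -1.15] [ 0.63 -0.98  1.92] [-0.27 -0.35 -0.  ]
```

View pics/w2.png

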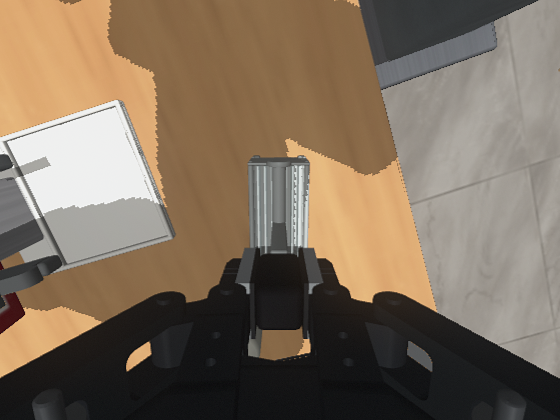

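Gripped square: the opening is 17.4 mm, and the block sits centred between the pads at (281,290). The tray corners are at (119,100) and (173,238). I'll refine the tray, then lift.

Run:
```python
from h import *
w=lambda p,z:onz("wrist",p,z).round(1)[:2]
for z in(8,11):
    a,b=w((120,100),z),w((173,238),z);print("tray",a,b,np.linalg.norm(a-b),(a+b)/2,np.arctan2(-(b-a)[0],(b-a)[1]))
print("inner/rear line",w((8,142),5),w((66,265),5))
```

```text
tray [520.4 111.4] [527.1 226.1] 114.89551775417524 [523.75 168.75] -0.05834695020452022
tray [519.2 112. ] [525.8 225.4] 113.59190111975414 [522.5 168.7] -0.05813547540075721
inner/rear line [619.  110.5] [626.2 219.1]
```

Emit:
{"op": "arm_command", "data": {
  "steps": [0, 0, -0.01, 0, 0, 0, -0.01, 0, 0, 0, -0.01, 0, 0, 0, -0.01, 0, 0, 0, -0.01, 0, 0, 0, 0, 0, 0, 0, 0, 0]
}}

```text
clock: 5.7
position: [433.0, 224.7, 201.7]
ee_rot: [-0.58, 0.815, 0.0, -0.0]
contact_force: [-0.3, -0.5, -3.3]
gripper_width: 17.5
grasp_force: 59.4
```

Emit:
{"op": "arm_command", "data": {
  "steps": [0.0086, -0.0186, 0, 0, 0.0086, -0.0186, 0, 0, 0.0086, -0.0186, 0, 0, 0.0086, -0.0186, 0, 0, 0, 0, 0, -0.067, 0, 0, 0, -0.067, 0, 0, 0, -0.067, 0, 0, 0, -0.067, 0, 0, 0, 0, 0, 0, 0, 0]
}}

```text
clock: 6.95
position: [492.2, 167.9, 201.7]
ee_rot: [-0.683, 0.73, 0.0, -0.0]
contact_force: [-0.1, -0.7, -2.5]
gripper_width: 17.5
grasp_force: 59.6
```

Run:
```python
from h import *
s=read_state();print(s["clock"],s["position"].round(1),s["ee_rot"].round(4),s["joints"].round(2),s["contact_force"].round(2),s["wrist_torque"].round(2))
im=get_image("wrist")[:,:,::-1];cv2.imwrite("pics/w3.png",im)
im=get_image("scene")[:,:,::-1];cv2.imwrite("pics/s3.png",im);cv2.imwrite("pics/c3.png",cv2.resize(im[150:280,250:390],(646,600),interpolation=cv2.INTER_CUBIC))
```

```text
6.95 [492.2 167.9 201.7] [-6.830e-01  7.304e-01  1.000e-04 -4.000e-04] [ 0.64  0.25 -0.32 -0.   -1.   -0.71] [-0.1  -0.71 -2.52] [-0.02  0.02  0.02]
```

View pics/w3.png

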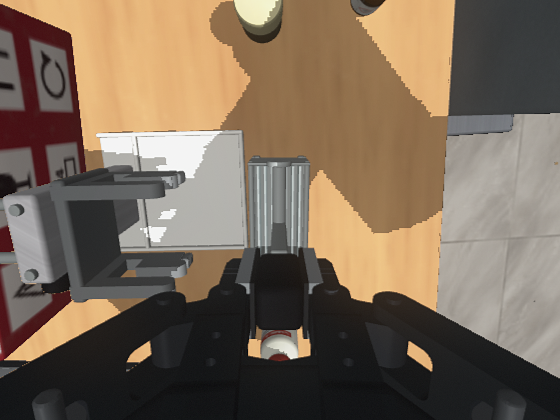

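View pics/c3.png

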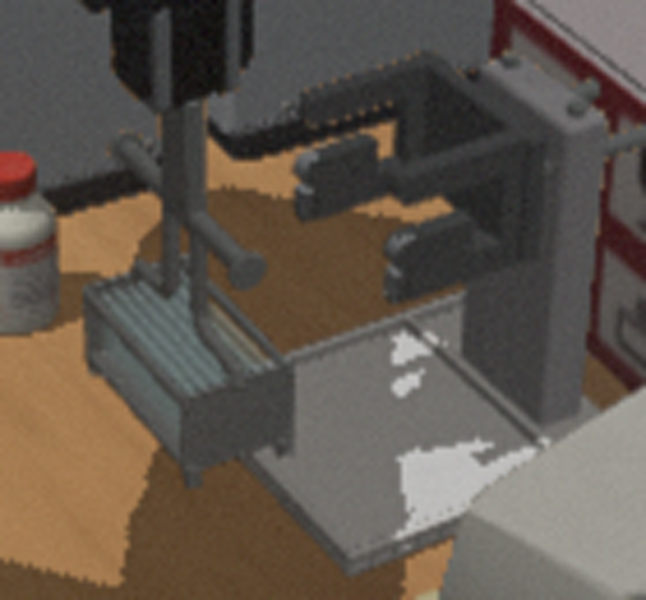

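In the wrist view, the cheeks' tops lie at rows 180–196 and 283–298 with tips at column ~165, and the tray's front corners are (243,131) and (244,247). In the scene crop the rack hangs upright beside the hook.

Run:
```python
from h import *
im=cv2.imread("pics/w3.png");g=cv2.cvtColor(im,6).astype(int)
for c in(110,130,150):print(c,"rows168-205",g[168:205,c].tolist(),"rows 275-305",g[275:305,c].tolist())
for r in(188,291):print(r,g[r,150:200].tolist())
w=lambda p,z:onz("wrist",p,z).round(1)[:2]
for l,p,z in[("near out",(140,180),146),("near in",(140,196),146),("far in",(140,283),146),("far out",(140,298),146),("tipN",(165,189),146),("tipF",(167,290),146),("trayN",(243,131),11),("trayF",(244,247),11),
 ("plateN",(68,180),146),("plateF",(75,298),146),("bar near collar",(279,160),138)]:print(l,w(p,z))
```

```text
110 rows168-205 [97, 99, 99, 90, 63, 59, 61, 56, 49, 48, 49, 48, 47, 54, 60, 59, 57, 85, 97, 98, 97, 97, 97, 98, 96, 97, 97, 97, 97, 97, 98, 87, 49, 43, 45, 45, 45] rows 275-305 [43, 44, 50, 56, 57, 58, 58, 58, 57, 56, 56, 76, 97, 98, 99, 98, 98, 97, 98, 98, 98, 98, 99, 102, 117, 116, 113, 139, 192, 193]
130 rows168-205 [77, 77, 78, 72, 64, 62, 83, 66, 62, 88, 100, 101, 103, 67, 62, 61, 69, 99, 100, 99, 99, 99, 98, 99, 98, 99, 98, 100, 99, 99, 99, 81, 72, 72, 71, 73, 73] rows 275-305 [113, 115, 64, 56, 58, 58, 58, 57, 58, 56, 54, 98, 99, 99, 99, 98, 99, 99, 99, 98, 99, 99, 98, 105, 114, 116, 116, 115, 115, 114]
150 rows168-205 [177, 179, 185, 86, 65, 69, 68, 67, 64, 101, 103, 104, 96, 69, 66, 65, 87, 99, 100, 100, 100, 100, 100, 100, 100, 100, 101, 100, 101, 100, 110, 175, 178, 176, 176, 175, 176] rows 275-305 [101, 93, 61, 58, 59, 58, 57, 58, 58, 58, 66, 98, 100, 100, 99, 98, 99, 100, 100, 100, 102, 79, 35, 27, 28, 28, 30, 29, 29, 28]
188 [100, 99, 95, 94, 91, 89, 85, 84, 80, 76, 73, 69, 65, 58, 72, 98, 100, 97, 93, 90, 86, 82, 93, 120, 123, 140, 168, 176, 178, 179, 179, 178, 178, 178, 179, 178, 177, 178, 178, 178, 178, 179, 178, 179, 178, 178, 178, 179, 179, 179]
291 [99, 100, 99, 100, 100, 99, 99, 100, 101, 101, 102, 103, 102, 100, 84, 78, 64, 59, 58, 48, 41, 49, 59, 55, 59, 69, 96, 120, 124, 124, 120, 120, 118, 119, 117, 115, 115, 115, 116, 116, 116, 116, 116, 116, 115, 115, 115, 115, 116, 116]
near out [564.  130.2]
near in [565.5 139. ]
far in [574.5 190.6]
far out [576.1 200.3]
tipN [551.3 136. ]
tipF [559.4 196.1]
trayN [520.2 111.6]
trayF [529.6 223.6]
plateN [602.7 127.7]
plateF [614.5 197.7]
bar near collar [488.6 125.4]
```

Run:
```python
from h import *
s=read_state();print(s["position"])
w=lambda p,z:onz("wrist",p,z)[:2]
for c,n,f in((110,191.3,291.7),(130,191.2,291.5),(145,190.7,290.8)):
    a,b=w((c,n),146),w((c,f),146);print(a.round(1),b.round(1),np.linalg.norm(a-b).round(1),((a+b)/2).round(1))
q=lambda p,z:w(p,z).round(1)
print("ends",q((163,188),144),q((167,291),144))
q=s["ee_rot"];print("tool y yaw",np.arctan2(q[1]**2-q[0]**2,2*q[0]*q[1]))
```

```text
[492.23836856 167.95393654 201.83084543]
[581.3 135.3] [593. 195.] 60.8 [587.2 165.1]
[570.5 135.9] [581.3 195.7] 60.7 [575.9 165.8]
[562.3 136.2] [572.4 195.8] 60.4 [567.4 166. ]
ends [553.1 135.7] [560.3 197.8]
tool y yaw 3.075009402181293
```

Emit:
{"op": "arm_command", "data": {
  "steps": [-0.0015, 0, 0.0035, 0, 0, 0, 0.0035, 0, 0, 0, 0.0035, 0, 0, -0.01, 0, 0, 0, -0.01, 0, 0, 0, -0.01, 0, 0, 0, -0.01, 0, 0, 0, -0.005, 0, 0, 0, 0, 0, 0, 0, 0, 0, 0]
}}

```text
clock: 8.3
position: [537.0, 166.4, 191.4]
ee_rot: [-0.683, 0.73, 0.0, -0.0]
contact_force: [0.2, -0.7, -2.8]
gripper_width: 17.0
grasp_force: 59.6
```

Run:
```python
from h import *
s=read_state();print(s["clock"],s["position"].round(1),s["contact_force"].round(2),s["wrist_torque"].round(2))
im=get_image("wrist")[:,:,::-1];cv2.imwrite("pics/w4.png",im)
im=get_image("scene")[:,:,::-1];a=cv2.resize(im[160:260,270:370],(500,500),interpolation=cv2.INTER_CUBIC)
cv2.imwrite("pics/c4.png",a)
```

```text
8.3 [537.  166.4 191.4] [ 0.24 -0.7  -2.85] [-0.    0.   -0.05]
```

View pics/c4.png

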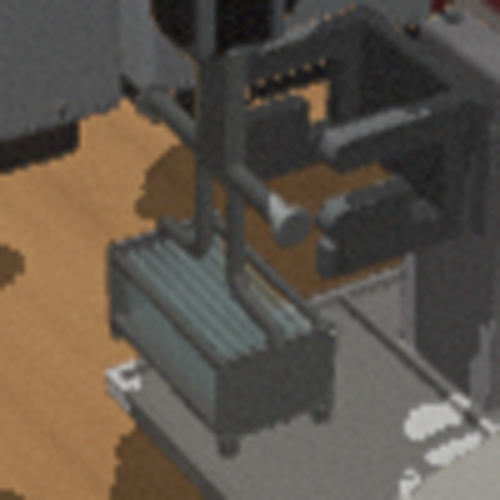

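The bar is just in front of both slot mouths at (290,222)/(325,215) in the crop, level with the slot. Now I go in gently.

Emit:
{"op": "arm_command", "data": {
  "steps": [0, -0.002, 0, 0, 0, -0.002, 0, 0, 0, -0.002, 0, 0, 0, -0.002, 0, 0, 0, -0.002, 0, 0, 0, -0.002, 0, 0, 0, -0.002, 0, 0, 0, -0.002, 0, 0, 0, -0.002, 0, 0, 0, -0.002, 0, 0, 0, 0, 0, 0]
}}

```text
clock: 9.78
position: [557.4, 165.2, 191.5]
ee_rot: [-0.683, 0.73, -0.0, 0.0]
contact_force: [0.6, -0.3, -2.2]
gripper_width: 17.5
grasp_force: 59.6
```

Emit:
{"op": "arm_command", "data": {
  "steps": [0, -0.002, 0, 0, 0, -0.002, 0, 0, 0, -0.002, 0, 0, 0, -0.002, 0, 0, 0, -0.002, 0, 0, 0, 0, 0, 0]
}}

```text
clock: 10.52
position: [567.4, 164.5, 191.5]
ee_rot: [-0.683, 0.73, -0.0, -0.0]
contact_force: [0.0, 0.7, -3.8]
gripper_width: 17.4
grasp_force: 59.6
```

Emit:
{"op": "arm_command", "data": {
  "steps": [0, -0.002, 0, 0, 0, -0.002, 0, 0, 0, -0.002, 0, 0, 0, -0.002, 0, 0, 0, -0.002, 0, 0, 0, -0.002, 0, 0, 0, -0.002, 0, 0, 0, -0.002, 0, 0, 0, 0, 0, 0]
}}

```text
clock: 11.65
position: [583.3, 163.5, 191.5]
ee_rot: [-0.683, 0.73, -0.0, -0.0]
contact_force: [-0.5, 0.6, -3.4]
gripper_width: 17.0
grasp_force: 59.6
```

Emit:
{"op": "arm_command", "data": {
  "steps": [0, -0.001, 0, 0, 0, -0.001, 0, 0, 0, -0.001, 0, 0, 0, -0.001, 0, 0, 0, 0, 0, 0]
}}

```text
clock: 12.28
position: [587.3, 163.2, 191.5]
ee_rot: [-0.683, 0.73, 0.0, 0.0]
contact_force: [0.7, -0.1, -3.3]
gripper_width: 16.9
grasp_force: 59.6
```

Emit:
{"op": "arm_command", "data": {
  "steps": [0, -0.001, 0, 0, 0, -0.001, 0, 0, 0, -0.001, 0, 0, 0, 0, 0, 0]
}}

```text
clock: 12.78
position: [590.3, 163.0, 191.5]
ee_rot: [-0.683, 0.73, 0.0, -0.0]
contact_force: [0.7, -0.3, -2.4]
gripper_width: 17.1
grasp_force: 59.6
```

Emit:
{"op": "arm_command", "data": {
  "steps": [0, -0.001, 0, 0, 0, -0.001, 0, 0, 0, 0, 0, 0]
}}

```text
clock: 13.15
position: [592.3, 162.9, 191.5]
ee_rot: [-0.683, 0.73, -0.0, 0.0]
contact_force: [0.3, 0.6, -3.0]
gripper_width: 17.4
grasp_force: 59.6
```

Emit:
{"op": "arm_command", "data": {
  "steps": [0, -0.001, 0, 0, 0, 0, 0, 0]
}}

```text
clock: 13.4
position: [593.2, 162.8, 191.5]
ee_rot: [-0.683, 0.73, -0.0, 0.0]
contact_force: [0.0, -1.1, -4.0]
gripper_width: 17.4
grasp_force: 59.6
```

Emit:
{"op": "arm_command", "data": {
  "steps": [0, -0.001, 0, 0, 0, 0, 0, 0]
}}

```text
clock: 13.65
position: [594.3, 162.7, 191.5]
ee_rot: [-0.683, 0.73, -0.0, 0.0]
contact_force: [0.4, 0.1, -3.3]
gripper_width: 17.1
grasp_force: 59.6
```

Emit:
{"op": "arm_command", "data": {
  "steps": [0, -0.001, 0, 0, 0, 0, 0, 0]
}}

```text
clock: 13.9
position: [595.1, 162.6, 191.5]
ee_rot: [-0.683, 0.73, 0.0, -0.0]
contact_force: [0.5, 0.6, -3.5]
gripper_width: 17.5
grasp_force: 59.7
```

Emit:
{"op": "arm_command", "data": {
  "steps": [0, -0.001, 0, 0, 0, 0, 0, 0]
}}

```text
clock: 14.15
position: [595.5, 162.5, 191.4]
ee_rot: [-0.683, 0.73, 0.0, -0.001]
contact_force: [-3.0, -0.0, -0.4]
gripper_width: 16.8
grasp_force: 59.9
```

Wall contact at about x = 595.0 (Fx −3 N). That matches the sight estimate of 597. I back off about 2 mm to centre over the throat and let it down.

Emit:
{"op": "arm_command", "data": {
  "steps": [0, 0.001, 0, 0, 0, 0.001, 0, 0, 0, 0.001, 0, 0, 0, 0, 0, 0]
}}

```text
clock: 14.65
position: [593.4, 162.8, 191.6]
ee_rot: [-0.683, 0.73, -0.0, 0.0]
contact_force: [0.0, 0.8, -3.5]
gripper_width: 17.3
grasp_force: 59.6
```

Emit:
{"op": "arm_command", "data": {
  "steps": [0, 0, 0.001, 0, 0, 0, 0.001, 0, 0, 0, 0.001, 0, 0, 0, 0.001, 0, 0, 0, 0, 0]
}}

```text
clock: 15.28
position: [593.1, 162.8, 187.4]
ee_rot: [-0.683, 0.73, 0.0, -0.0]
contact_force: [-0.4, -0.1, -3.6]
gripper_width: 17.1
grasp_force: 59.6
```

Emit:
{"op": "arm_command", "data": {
  "steps": [0, 0, 0.001, 0, 0, 0, 0.001, 0, 0, 0, 0, 0]
}}

```text
clock: 15.65
position: [593.1, 162.8, 185.4]
ee_rot: [-0.683, 0.73, 0.0, -0.0]
contact_force: [0.4, 0.1, -3.2]
gripper_width: 17.3
grasp_force: 59.6
```

Emit:
{"op": "arm_command", "data": {
  "steps": [0, 0, 0.001, 0, 0, 0, 0.001, 0, 0, 0, 0.001, 0, 0, 0, 0.001, 0, 0, 0, 0, 0]
}}

```text
clock: 16.27
position: [593.1, 162.8, 181.4]
ee_rot: [-0.683, 0.73, 0.0, -0.0]
contact_force: [-0.0, -0.0, -4.0]
gripper_width: 16.7
grasp_force: 59.6
```

Emit:
{"op": "arm_command", "data": {
  "steps": [0, 0, 0.001, 0, 0, 0, 0.001, 0, 0, 0, 0.001, 0, 0, 0, 0, 0]
}}

```text
clock: 16.77
position: [593.1, 162.8, 178.4]
ee_rot: [-0.683, 0.73, 0.0, -0.0]
contact_force: [0.5, 0.4, -2.6]
gripper_width: 17.2
grasp_force: 59.6
```

Emit:
{"op": "arm_command", "data": {
  "steps": [0, 0, 0.001, 0, 0, 0, 0.001, 0, 0, 0, 0, 0]
}}

```text
clock: 17.15
position: [593.1, 162.8, 176.4]
ee_rot: [-0.683, 0.73, 0.0, -0.0]
contact_force: [-0.1, 0.3, -3.0]
gripper_width: 17.2
grasp_force: 59.6
```

Emit:
{"op": "arm_command", "data": {
  "steps": [0, 0, 0.001, 0, 0, 0, 0, 0]
}}

```text
clock: 17.4
position: [593.1, 162.8, 175.4]
ee_rot: [-0.683, 0.73, 0.0, -0.0]
contact_force: [0.1, 0.6, -3.1]
gripper_width: 17.6
grasp_force: 59.6
```

Emit:
{"op": "arm_command", "data": {
  "steps": [0, 0, 0.0007, 0, 0, 0, 0, 0]
}}

```text
clock: 17.65
position: [593.2, 162.8, 174.8]
ee_rot: [-0.683, 0.73, 0.0, -0.0]
contact_force: [0.7, -0.4, -3.7]
gripper_width: 17.0
grasp_force: 59.6
```

Emit:
{"op": "arm_command", "data": {
  "steps": [0, 0, 0.0005, 0, 0, 0, 0, 0]
}}

```text
clock: 17.9
position: [593.2, 162.8, 174.3]
ee_rot: [-0.683, 0.73, 0.0, -0.0]
contact_force: [0.4, -0.3, -3.3]
gripper_width: 17.4
grasp_force: 59.6
```

Emit:
{"op": "arm_command", "data": {
  "steps": [0, 0, 0.0005, 0, 0, 0, 0, 0]
}}

```text
clock: 18.15
position: [593.2, 162.8, 174.2]
ee_rot: [-0.683, 0.73, -0.0, 0.0]
contact_force: [-0.7, -0.6, -1.2]
gripper_width: 17.2
grasp_force: 59.9
```

The floor carries part of the weight now, at a bar height of about 110 mm. I open in stages.

Emit:
{"op": "arm_command", "data": {
  "steps": [0, 0, 0, 0, 0, 0, 0, 0, 0, 0, 0, 0],
  "grip": 0.022
}}

```text
clock: 18.52
position: [593.5, 162.9, 174.2]
ee_rot: [-0.683, 0.73, -0.0, 0.0]
contact_force: [-0.6, -0.2, 0.1]
gripper_width: 22.1
grasp_force: 0.0
```

Emit:
{"op": "arm_command", "data": {
  "steps": [0, 0, 0, 0, 0, 0, 0, 0, 0, 0, 0, 0],
  "grip": 0.06
}}

```text
clock: 18.9
position: [593.2, 162.8, 173.8]
ee_rot: [-0.683, 0.73, -0.0, -0.0]
contact_force: [0.7, 0.8, 0.7]
gripper_width: 60.0
grasp_force: 0.0
```

Run:
```python
from h import *
s=read_state();print(s["clock"],s["position"].round(1),s["contact_force"].round(2),s["gripper_width"])
a=get_image("scene")[:,:,::-1][140:260,270:390];b=get_image("wrist")[:,:,::-1]
cv2.imwrite("pics/c5.png",np.hstack([cv2.resize(a,(400,400),interpolation=cv2.INTER_CUBIC),cv2.resize(b,(400,300))[:300].copy() if 0 else cv2.copyMakeBorder(cv2.resize(b,(400,300)),0,100,0,0,0)]))
```

```text
18.9 [593.2 162.8 173.8] [0.72 0.83 0.73] 59.97668271251358
```

View pics/c5.png

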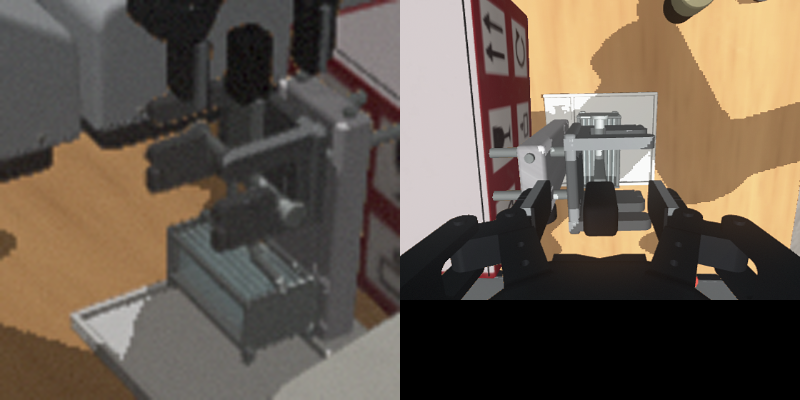

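The rack hangs upright in the throat: the collar shows outside the cheek at (290,210), and the fingers are clear of the grip block. I raise the gripper straight up to clear it.

Emit:
{"op": "arm_command", "data": {
  "steps": [0, 0, -0.005, 0, 0, 0, -0.01, 0, 0, 0, -0.02, 0, 0, 0, -0.03, 0, 0, 0, -0.03, 0, 0, 0, 0, 0, 0, 0, 0, 0, 0, 0, 0, 0, 0, 0, 0, 0, 0, 0, 0, 0, 0, 0, 0, 0]
}}

```text
clock: 20.38
position: [593.2, 162.8, 268.6]
ee_rot: [-0.683, 0.73, 0.0, -0.0]
contact_force: [-0.5, -0.3, 0.4]
gripper_width: 60.2
grasp_force: 0.0
```

Run:
```python
from h import *
import time
def m(): 
    im=get_image("scene")[140:260,270:390].astype(int);return im
a=m();[get_image("side") for _ in range(6)];b=m();print(np.abs(a-b).mean(),read_state()["contact_force"].round(2))
print(job_done())
```

```text
2.241087962962963 [ 1.29  0.36 -0.77]
the job is handed in; nothing more can be done
None
```

The rack is hanging in the double hook, released, with the gripper lifted clear. I handed the job in at about 21 s; `job_done()` gave no verdict. The largest stand contact I read was about 3 N, and I moved nothing near the bottles or canister.

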